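# Sort a finished print plate into the stock trays

## Robot

A 7-joint arm with a two-finger parallel gripper is mounted at the origin on the work surface. World frame = base frame: x ahead of the robot, y to its left, z up, the work surface at z = 0. Lengths are in mm, angles in rad, forces in N, time in s.
With the tool pointing down it reaches from about 400 to 875 mm from the base axis. Payload 4.4 kg.
Tool frame: the origin (TCP) lies midway between the tips of the shut fingers; the grasp point (between the pads) lies 19 mm behind it; z points along the fingers, y is the line along which they close (so a half turn about z gives the same grasp; the last joint's range is limited). The gripper opens to 85 mm and grips with 20 to 120 N. Pads are 22 mm wide; open, the fingers measure 114 mm over their backs; the gripper's body (76 mm by 85 mm) begins 54 mm behind the grasp point. The pads swing forward as they close: fully open they stand 13 mm farther back than shut.
Start: joints at [-1.296, 0.628, 0.038, 1.517, -0.027, 0.996, -0.02], TCP at [217.234, 612.64, 231.313] pointing down, gripper open.
Joint ranges: [-3.06, 3.06], [-0.37, 2.12], [-1.25, 1.32], [0.18, 2.47], [-1.1, 4.24], [0.23, 1.98], [-2.94, 2.94]. Speed limits (rad/s): [2.57, 2.57, 3.14, 3.14, 3.14, 3.14, 3.14].

## Interface

Orientations are given as [roll, pitch, yaw] about the fixed x, y, z axes, in that order (R = Rz(yaw) Ry(pitch) Rx(roll)).
In Python, from cell import ctrl, get_image, get_calibration gives the robot as it stands.
- The arm moves only by the shell command python3 -m creep 'ROWS'. ROWS is JSON, a list of rows, each an object of numbers: "dx", "dy", "dz": the shift along the world's x, y, z normalised to -1 to 1, where 1 is 0.4 m; "rx", "ry", "rz": the turn, a rotation vector about the world's x, y, z normalised to -1 to 1, where 1 is 2 pi rad; "grip": the closure, from -1 (fully open) to 1 (shut). A call has exactly 5 rows; each row is the pose to reach, as a shift and turn from the pose commanded when the call began, turning the shorter way round; what a row does not reach only later rows make up. A row lasts 1/8 s, in which the tool goes at most 62.5 mm and 10.7 degrees, less where a joint would pass 70% of its speed; a pose out of reach is approached as far as the arm can. A call with a number of a shift or a turn outside -1 to 1 is refused whole. A call with a gripper value outside its range is refused whole. The fingers move at their own pace and stop on an object; the grip force is fixed at half the most. Time passes only in rows, so rows that repeat a pose let the fingers close, or fill a call up. It gives the time, the measured TCP pose, the force, the opening and the grip force at its end, in the units of the state.
- ctrl.read_state(): the state, without advancing time (a new reading comes with each control period).
- get_image(name): name is "scene" or "top" or "wrist"; returns the picture (420x560x3 uint8, red, green, blue); there is no depth.
- get_calibration(name): a dict with "mtx" (3x3 intrinsics, pixels), "world_from_camera" (4x4, takes a point from camera to world coordinates). Camera axes: x right, y down, z forward; pixel columns grow to the right and rows downward; lengths in mm; the calibration is good to about 2 mm. A picture is of the moment at which its call begins: read the wrist's pose just before it. get_calibration takes no time and is no camera call; for the wrist camera it gives the pose at the moment of the call.
- ctrl.finish_job(): hands the job in; it is judged then, once.
The state is a dict: "clock": time; "qpos": joint angles; "qd": joint speeds; "tau": joint torques, N m; "eef_pos": TCP position; "tool_rot": TCP orientation; "force": force on the tool from outside, world axes, zero at the start; "torque": the same for the moment, N m; "width": finger opening in mm; "gripper_force": force on a finger pad.
Only numpy, scipy, OpenCV 4.12 (cv2) and the standard library are available. Lean on these libraries where they do the work, as an engineer would, in place of code of your own. Each camera call takes 0.05 s, during which the arm holds its last target. There are 200 camera calls.

## Task

The print is finished: clear the five black parts off the glass plate and sort them into the three grey trays, each part into the open bay of the tray whose screwed-down sample is of its own kind. Stand every part upright on the tray's floor, the same way up as it was printed, and set it down rather than dropping it. Leave the scraper and the glue stick where they are.

Things in the scene. Friction and masses are not known exactly. Their poses are not given: they have to be found in the camera images.
- nut_a: One of two alike. Black printed knurled clamping nut: ring 44 mm across its ribs, 22 mm high, with a wide open bore 32 mm across. Loose, about 20 g, stands on the glass plate (235 mm square, fixed, top 4 mm above the bench), 60 mm or more from its neighbours, centre to centre. Origin: centre of its underside; z up along its axis. Goes in tray_nut.
- nut_b: Other of two alike. Black printed knurled clamping nut: ring 44 mm across its ribs, 22 mm high, with a wide open bore 32 mm across. Loose, about 20 g, stands on the glass plate (235 mm square, fixed, top 4 mm above the bench), 60 mm or more from its neighbours, centre to centre. Origin: centre of its underside; z up along its axis. Goes in tray_nut.
- stud_a: One of two alike. Black printed ball stud: ball 35 mm across (widest 14 mm up) with a flat foot 22 mm across, and a round neck 16 mm in diameter, from 30 mm up to the top at 60 mm. Loose, about 24 g, stands on its foot on the glass plate (top 4 mm above the bench). Origin: centre of its foot; z up along its axis. Goes in tray_stud.
- stud_b: Other of two alike. Black printed ball stud: ball 35 mm across (widest 14 mm up) with a flat foot 22 mm across, and a round neck 16 mm in diameter, from 30 mm up to the top at 60 mm. Loose, about 24 g, stands on its foot on the glass plate (top 4 mm above the bench). Origin: centre of its foot; z up along its axis. Goes in tray_stud.
- socket_a: Black printed threaded socket: flange 44 mm across, 6 mm high, then a threaded barrel 37 mm across up to the top at 32 mm; a narrow tube stands inside the dark barrel. Loose, about 26 g, stands on its flange on the glass plate (top 4 mm above the bench). Origin: centre of its underside; z up along its axis. Goes in tray_socket.
- tray_nut: Grey fixed tray, 186 x 110 mm, walls 25 mm high, 3 mm thick. Origin: under the middle of its open bay, bench height. Bay inside: x -62.5 to 62.5 mm, y -52 to 52 mm, floor at z = 3 mm. Own x runs along the tray, away from the robot (yaw up to 0.12 rad). Beyond a cross wall, at x = 92 mm, a sample knurled nut, like the loose ones, is screwed down on the same floor: it shows the kind; leave it.
- tray_stud: Grey fixed tray, 186 x 110 mm, walls 25 mm high, 3 mm thick. Origin: under the middle of its open bay, bench height. Bay inside: x -62.5 to 62.5 mm, y -52 to 52 mm, floor at z = 3 mm. Own x runs along the tray, away from the robot (yaw up to 0.12 rad). Beyond a cross wall, at x = 92 mm, a sample ball stud, like the loose ones, is screwed down on the same floor: it shows the kind; leave it.
- tray_socket: Grey fixed tray, 186 x 110 mm, walls 25 mm high, 3 mm thick. Origin: under the middle of its open bay, bench height. Bay inside: x -62.5 to 62.5 mm, y -52 to 52 mm, floor at z = 3 mm. Own x runs along the tray, away from the robot (yaw up to 0.12 rad). Beyond a cross wall, at x = 92 mm, a sample threaded socket, like the loose ones, is screwed down on the same floor: it shows the kind; leave it.
- scraper: Print scraper lying on the bench beyond the plate: red handle 100 x 22 x 16 mm and steel blade 75 x 40 mm, 198 mm long in all. Not part of the job. Origin: at the blade end of the handle, underside; x towards the blade.
- glue_stick: White glue stick with an orange cap, 28 mm across, 94 mm high, standing on the bench beyond the trays. Not part of the job. Origin: centre of its underside.

How it is judged:
By the outcome, as a careful person would: the job done as asked, in the order asked, and still so for the second after the job is handed in, with the robot touching nothing.
It also fails if it takes over 118 s, if anything falls off the work surface, if the arm or the gripper's body presses on something with over 40 N, if the wrist force passes 120 N, or if a joint passes its speed limit or range.

## Working session

There is one attempt and no reset: what is moved stays moved. The work goes in short steps, Python scripts to look and compute and a shell command to move; the robot and the scene stay as the last step left them, time stands still between calls to the robot, and variables do not carry over. Pictures are saved under pics/ and viewed, at most 14 in all, crops included, and the job is handed in when it is done.

```bash
ls; mkdir -p pics; python3 - <<'E'
from cell import ctrl,get_image,get_calibration
import cv2,numpy as np
np.set_printoptions(suppress=True,precision=3)
for n in("top","scene"):
    cv2.imwrite(f"pics/{n}0.png",get_image(n)[:,:,::-1]); c=get_calibration(n); print(n,c)
s=ctrl.read_state();print(s)
E
```

```text
pics
top {'mtx': array([[434.564,   0.   , 285.334],
       [  0.   , 434.564, 213.446],
       [  0.   ,   0.   ,   1.   ]]), 'world_from_camera': array([[   0.023,   -0.996,    0.085,  518.823],
       [  -0.999,   -0.025,   -0.022,   22.211],
       [   0.024,   -0.084,   -0.996, 1118.07 ],
       [   0.   ,    0.   ,    0.   ,    1.   ]])}
scene {'mtx': array([[525.586,   0.   , 284.463],
       [  0.   , 525.586, 212.711],
       [  0.   ,   0.   ,   1.   ]]), 'world_from_camera': array([[   0.563,    0.47 ,   -0.679, 1316.536],
       [   0.826,   -0.302,    0.476, -456.783],
       [   0.018,   -0.829,   -0.559,  632.669],
       [   0.   ,    0.   ,    0.   ,    1.   ]])}
{'clock': 0.1, 'qpos': array([-1.296,  0.629,  0.038,  1.518, -0.027,  0.996, -0.02 ]), 'qd': array([-0.001, -0.001,  0.001, -0.002,  0.001, -0.   ,  0.002]), 'tau': array([  0.004, -56.454,   1.231, -19.398,   0.011,   0.005,  -0.   ]), 'eef_pos': array([217.036, 612.093, 230.485]), 'tool_rot': array([-3.14 ,  0.   ,  2.801]), 'force': array([-0.577,  0.214,  0.355]), 'torque': array([ 0.011, -0.012,  0.067]), 'gripper_force': 0.0, 'width': 85.6384854953393}
```

View pics/top0.png

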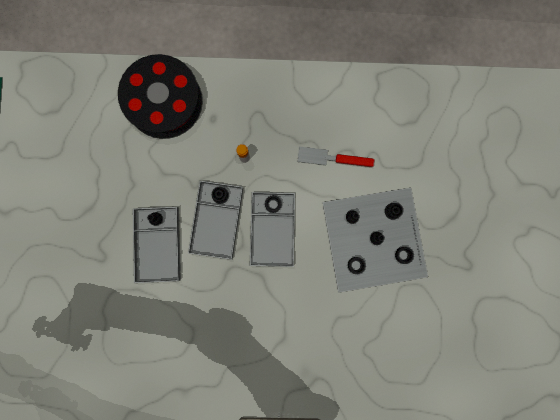

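View pics/scene0.png

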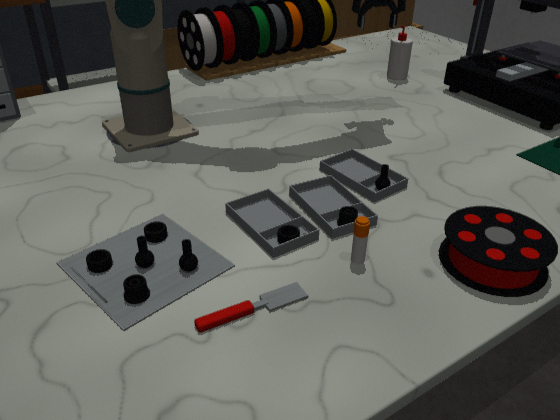

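The top view shows the plate with studs at (352,216) and (376,238), the socket at (394,211), and nuts at (356,265) and (404,255). From left to right the trays are stud (sample 155,218), socket (220,195) and nut (273,204). The scene view agrees with that order.

```bash
cat > h.py <<'E'
import cv2,numpy as np
from cell import ctrl,get_image,get_calibration
np.set_printoptions(suppress=True,precision=1)
def ray(cal,uv,z):
    "pixel -> world point on plane height z"
    T=cal["world_from_camera"];d=T[:3,:3]@np.linalg.inv(cal["mtx"])@np.r_[uv,1.]
    return (T[:3,3]+d*(z-T[2,3])/d[2])
def proj(cal,p):
    q=np.linalg.inv(cal["world_from_camera"])@np.r_[p,1.];q=cal["mtx"]@q[:3];return q[:2]/q[2]
E
python3 - <<'E'
from h import *
im=cv2.imread("pics/top0.png");c=get_calibration("top")
g=im.max(2)
m=(g<45).astype(np.uint8)
m[:175]=0;m[280:]=0
n,_,st,ce=cv2.connectedComponentsWithStats(m)
for i in range(1,n):
    if st[i,4]>25:print(st[i],ce[i],ray(c,ce[i],20)[:2])
cv2.imwrite("pics/c1.png",cv2.resize(im[170:295,120:300],None,fx=4.4,fy=4.4,interpolation=cv2.INTER_CUBIC))
E
```

```text
[212 187  17  17 223] [219.8 194.8] [655.3 165.5]
[265 195  17  18 146] [272.7 203.4] [636.8  30.9]
[385 203  18  17 237] [393.3 210.4] [ 626.6 -277.3]
[177 208   2  25  32] [177.2 221.5] [584.8 269.9]
[134 210   2  20  34] [134.4 219.4] [587.5 377.1]
[346 210  13  14 138] [351.9 216.4] [ 608.8 -171.3]
[148 212  15  14 153] [155.1 218.4] [591.4 325.5]
[134 232   3  48  69] [135.1 253.3] [502.8 371. ]
[370 232  14  13 143] [376.5 237.8] [ 555.7 -234.5]
[178 234   2  38  43] [178.1 254.3] [502.7 264.1]
[395 247  18  17 184] [404.1 254.8] [ 514.4 -305. ]
[348 257  17  17 164] [356.3 265.1] [ 485.7 -183.7]
```

View pics/c1.png

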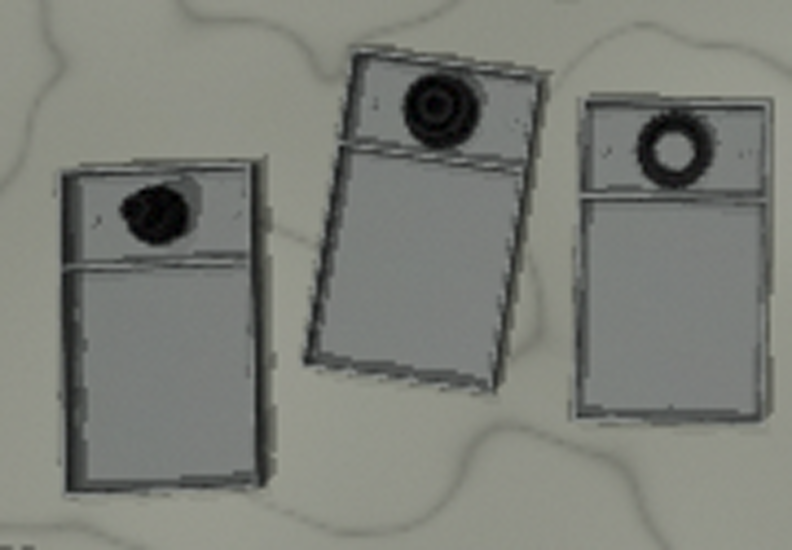

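```bash
python3 - <<'E'
from h import *
c=get_calibration("top")
K={"stud":[(64,173),(255,162),(68,492),(262,486)],"socket":[(357,50),(545,72),(307,362),(495,388)],"nut":[(583,98),(770,100),(577,417),(763,420)]}
for k,v in K.items():
    P=np.array([ray(c,np.array(p)/4.4+[120,170],25)[:2] for p in v])
    d=P[:2].mean(0)-P[2:].mean(0);w=P[0::2].mean(0)-P[1::2].mean(0);u=d/np.hypot(*d)
    print(k,"len",np.hypot(*d),np.hypot(*w),"origin",P.mean(0)-27.5*u,"yaw",round(np.arctan2(u[1],u[0]),3))
E
python3 -m creep '[{"dx":0.6,"dy":-0.1,"dz":0.35,"rz":0.054,"grip":-1},{"dx":0.6,"dy":-0.1,"dz":0.35,"rz":0.054,"grip":-1},{"dx":0.6,"dy":-0.1,"dz":0.35,"rz":0.054,"grip":-1},{"dx":0.6,"dy":-0.1,"dz":0.35,"rz":0.054,"grip":-1},{"dx":0.6,"dy":-0.1,"dz":0.35,"rz":0.054,"grip":-1}]'
```

```text
stud len 181.8222739513732 108.29769340449853 origin [498.8 314.9] yaw 0.065
socket len 181.66200837206563 108.02137656801801 origin [565.2 173.3] yaw -0.121
nut len 182.82481937050252 106.611097100476 origin [545.2  28.2] yaw 0.005$[0]: bad value
```

```bash
python3 -m creep '[{"dx":0.6,"dy":-0.1,"dz":0.35,"rx":0,"ry":0,"rz":0.054,"grip":-1},{"dx":0.6,"dy":-0.1,"dz":0.35,"rx":0,"ry":0,"rz":0.054,"grip":-1},{"dx":0.6,"dy":-0.1,"dz":0.35,"rx":0,"ry":0,"rz":0.054,"grip":-1},{"dx":0.6,"dy":-0.1,"dz":0.35,"rx":0,"ry":0,"rz":0.054,"grip":-1},{"dx":0.6,"dy":-0.1,"dz":0.35,"rx":0,"ry":0,"rz":0.054,"grip":-1}]'
```

```text
clock: 0.72
eef_pos: [461.7, 570.7, 372.6]
tool_rot: [3.141, 0.003, 3.135]
force: [-0.1, 0.5, 0.3]
width: 85.3
gripper_force: 0.0
```

```bash
python3 -m creep '[{"dx":0,"dy":-0.6,"dz":0.05,"rx":0,"ry":0,"rz":0,"grip":-1},{"dx":0,"dy":-0.6,"dz":0.05,"rx":0,"ry":0,"rz":0,"grip":-1},{"dx":0,"dy":-0.6,"dz":0.05,"rx":0,"ry":0,"rz":0,"grip":-1},{"dx":0,"dy":-0.6,"dz":0.05,"rx":0,"ry":0,"rz":0,"grip":-1},{"dx":0,"dy":-0.6,"dz":0.05,"rx":0,"ry":0,"rz":0,"grip":-1}]'
python3 -m creep '[{"dx":0,"dy":-0.4,"dz":0,"rx":0,"ry":0,"rz":0,"grip":-1},{"dx":0,"dy":-0.4,"dz":0,"rx":0,"ry":0,"rz":0,"grip":-1},{"dx":0,"dy":-0.4,"dz":0,"rx":0,"ry":0,"rz":0,"grip":-1},{"dx":0,"dy":-0.4,"dz":0,"rx":0,"ry":0,"rz":0,"grip":-1},{"dx":0,"dy":-0.4,"dz":0,"rx":0,"ry":0,"rz":0,"grip":-1}]'
python3 - <<'E'
from h import *
c=get_calibration("wrist");im=get_image("wrist")
cv2.imwrite("pics/w1.png",im[:,:,::-1]);np.savez("w1",**c);print(c)
E
```

```text
clock: 1.35
eef_pos: [458.5, 327.5, 392.2]
tool_rot: [-3.139, 0.001, 3.133]
force: [0.2, 0.7, 0.2]
width: 85.4
gripper_force: 0.0
clock: 1.98
eef_pos: [457.2, 174.4, 391.1]
tool_rot: [3.141, -0.0, -3.141]
force: [-0.6, 0.4, 0.3]
width: 85.4
gripper_force: 0.0
{'mtx': array([[306.2,   0. , 278.3],
       [  0. , 306.2, 209. ],
       [  0. ,   0. ,   1. ]]), 'world_from_camera': array([[ -0. ,   1. ,   0.3, 386.2],
       [  1. ,  -0. ,   0. , 173.9],
       [  0. ,   0.3,  -1. , 534.3],
       [  0. ,   0. ,   0. ,   1. ]])}
```

View pics/w1.png

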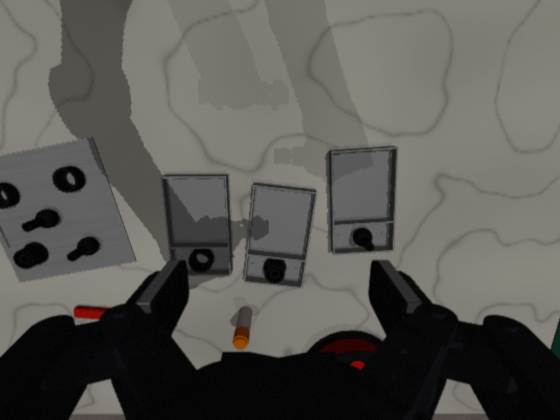

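The wrist view shows the same order: nut tray at about (198,225), socket tray (280,235), stud tray (362,200), and the plate at left. I'm moving over the plate next.

```bash
python3 -m creep '[{"dx":0.1,"dy":-0.52,"dz":0,"rx":0,"ry":0,"rz":0,"grip":-1},{"dx":0.1,"dy":-0.52,"dz":0,"rx":0,"ry":0,"rz":0,"grip":-1},{"dx":0.1,"dy":-0.52,"dz":0,"rx":0,"ry":0,"rz":0,"grip":-1},{"dx":0.1,"dy":-0.52,"dz":0,"rx":0,"ry":0,"rz":0,"grip":-1},{"dx":0.1,"dy":-0.52,"dz":0,"rx":0,"ry":0,"rz":0,"grip":-1}]'
python3 -m creep '[{"dx":0.15,"dy":-0.5,"dz":-0.3,"rx":0,"ry":0,"rz":0,"grip":-1},{"dx":0.15,"dy":-0.5,"dz":-0.3,"rx":0,"ry":0,"rz":0,"grip":-1},{"dx":0.15,"dy":-0.5,"dz":-0.3,"rx":0,"ry":0,"rz":0,"grip":-1},{"dx":0.15,"dy":-0.5,"dz":-0.3,"rx":0,"ry":0,"rz":0,"grip":-1},{"dx":0.15,"dy":-0.5,"dz":-0.3,"rx":0,"ry":0,"rz":0,"grip":-1}]'
python3 - <<'E'
from h import *
c=get_calibration("wrist");im=get_image("wrist")
cv2.imwrite("pics/w2.png",im[:,:,::-1]);np.savez("w2",**c)
E
```

```text
clock: 2.65
eef_pos: [497.9, -35.9, 390.9]
tool_rot: [-3.141, -0.0, 3.138]
force: [0.3, 0.9, -0.0]
width: 85.5
gripper_force: 0.0
clock: 3.28
eef_pos: [556.9, -236.1, 268.0]
tool_rot: [3.141, -0.005, 3.138]
force: [-1.0, 1.4, 0.4]
width: 85.4
gripper_force: 0.0
```

View pics/w2.png

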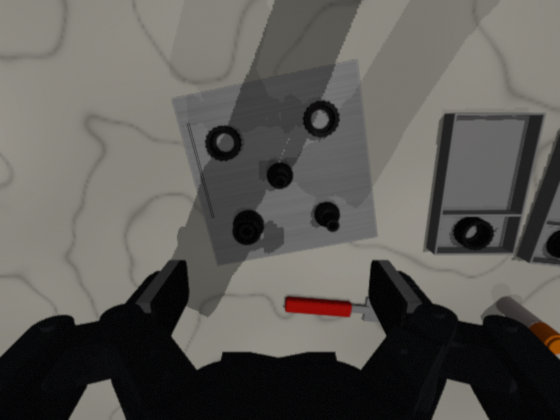

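```bash
python3 - <<'E'
from h import *
Z=[("nutB",(514,-305),15),("nutA",(486,-184),15),("socket",(627,-277),20),("studA",(609,-171),26),("studB",(556,-234),26),("traynut",(637,31),14)]
for f,c,th in (("top0",get_calibration("top"),45),("w2",np.load("w2.npz"),32)):
    g=cv2.GaussianBlur(cv2.imread(f"pics/{f}.png").max(2),(3,3),0)
    cs,_=cv2.findContours((g<th).astype(np.uint8),cv2.RETR_EXTERNAL,cv2.CHAIN_APPROX_NONE)
    for n,p,z in Z:
        q=proj(c,(*p,z))
        b=[k for k in cs if 60<cv2.contourArea(k)<3000]
        k=min(b,key=lambda k:np.hypot(*(cv2.minEnclosingCircle(k)[0]-q)))
        m=cv2.moments(cv2.convexHull(k));u=np.array([m["m10"],m["m01"]])/m["m00"]
        (cx,cy),r=cv2.minEnclosingCircle(k)
        print(f,n,"px",u,"area",m["m00"],"circ",np.array([cx,cy,r]),"world",ray(c,u,z),"circ-w",ray(c,(cx,cy),z)[:2])
E
```

```text
top0 nutB px [403.7 254.6] area 214.5 circ [403.7 254.9   8.9] world [ 515.  -305.6   15. ] circ-w [ 514.2 -305.5]
top0 nutA px [356.  264.9] area 199.0 circ [355.9 264.7   8.4] world [ 486.1 -183.9   15. ] circ-w [ 486.7 -183.7]
top0 socket px [393.3 210.4] area 203.0 circ [393.4 210.7   8.7] world [ 626.7 -277.2   20. ] circ-w [ 625.8 -277.6]
top0 studA px [352.  216.3] area 114.0 circ [351.8 216.3   6.3] world [ 608.4 -170.4   26. ] circ-w [ 608.4 -170.1]
top0 studB px [376.3 237.8] area 121.0 circ [376.5 237.7   6.6] world [ 555.6 -232.7   26. ] circ-w [ 555.8 -233. ]
top0 traynut px [272.8 203.4] area 184.5 circ [272.5 203.1   8.3] world [637.3  30.7  14. ] circ-w [638.1  31.4]
w2 nutB px [223.5 142.7] area 927.0 circ [223.6 142.7  17.7] world [ 513.1 -305.6   15. ] circ-w [ 513.  -305.4]
w2 nutA px [320.2 118.4] area 926.0 circ [320.1 118.4  17.6] world [ 484.  -183.9   15. ] circ-w [ 483.9 -184.1]
w2 socket px [247.3 226.9] area 806.0 circ [247.5 227.   17.4] world [ 624.5 -278.5   20. ] circ-w [ 624.6 -278.2]
w2 studA px [327.1 215.4] area 504.0 circ [326.7 216.9  15. ] world [ 606.7 -172.1   26. ] circ-w [ 608.8 -172.6]
w2 studB px [279.1 174.5] area 492.5 circ [279.3 174.6  13.1] world [ 552.2 -235.2   26. ] circ-w [ 552.3 -235. ]
w2 traynut px [472.9 233.1] area 964.0 circ [472.9 232.   19.3] world [636.9  32.7  14. ] circ-w [635.4  32.4]
```

```bash
python3 -m creep '[{"dx":-0.18,"dy":0.13,"dz":-0.42,"rx":0,"ry":0,"rz":0,"grip":-1},{"dx":-0.18,"dy":0.13,"dz":-0.42,"rx":0,"ry":0,"rz":0,"grip":-1},{"dx":-0.18,"dy":0.13,"dz":-0.42,"rx":0,"ry":0,"rz":0,"grip":-1},{"dx":-0.18,"dy":0.13,"dz":-0.42,"rx":0,"ry":0,"rz":0,"grip":-1},{"dx":-0.18,"dy":0.13,"dz":-0.42,"rx":0,"ry":0,"rz":0,"grip":-1}]'
python3 -m creep '[{"dx":0,"dy":0,"dz":-0.1,"rx":0,"ry":0,"rz":0,"grip":-0.7},{"dx":0,"dy":0,"dz":-0.2,"rx":0,"ry":0,"rz":0,"grip":-0.7},{"dx":0,"dy":0,"dz":-0.23,"rx":0,"ry":0,"rz":0,"grip":-0.7},{"dx":0,"dy":0,"dz":-0.23,"rx":0,"ry":0,"rz":0,"grip":-0.7},{"dx":0,"dy":0,"dz":-0.23,"rx":0,"ry":0,"rz":0,"grip":-0.7}]'
```

```text
clock: 3.95
eef_pos: [487.5, -181.7, 104.4]
tool_rot: [3.141, 0.003, -3.14]
force: [0.6, -0.7, 1.5]
width: 85.2
gripper_force: 0.0
clock: 4.58
eef_pos: [486.8, -183.8, 12.9]
tool_rot: [-3.141, 0.003, 3.14]
force: [0.7, -0.4, 0.1]
width: 72.7
gripper_force: 0.0
```

```bash
python3 -m creep '[{"dx":-0.003,"dy":0,"dz":-0.013,"rx":0,"ry":0,"rz":0,"grip":-0.6},{"dx":-0.003,"dy":0,"dz":-0.013,"rx":0,"ry":0,"rz":0,"grip":-0.4},{"dx":-0.003,"dy":0,"dz":-0.013,"rx":0,"ry":0,"rz":0,"grip":-0.2},{"dx":-0.003,"dy":0,"dz":-0.013,"rx":0,"ry":0,"rz":0,"grip":0.2},{"dx":-0.003,"dy":0,"dz":-0.013,"rx":0,"ry":0,"rz":0,"grip":1}]'
python3 -m creep '[{"dx":0,"dy":0,"dz":0,"rx":0,"ry":0,"rz":0,"grip":1},{"dx":0,"dy":0,"dz":0,"rx":0,"ry":0,"rz":0,"grip":1},{"dx":0,"dy":0,"dz":0,"rx":0,"ry":0,"rz":0,"grip":1},{"dx":0,"dy":0,"dz":0.02,"rx":0,"ry":0,"rz":0,"grip":1},{"dx":0,"dy":0,"dz":0.05,"rx":0,"ry":0,"rz":0,"grip":1}]'
```

```text
clock: 5.2
eef_pos: [484.1, -183.4, 6.7]
tool_rot: [-3.142, 0.0, 3.14]
force: [-0.7, 1.1, 5.3]
width: 41.5
gripper_force: 60.9
clock: 5.82
eef_pos: [483.9, -183.3, 26.6]
tool_rot: [3.141, -0.001, 3.14]
force: [-0.8, -0.1, -0.2]
width: 41.5
gripper_force: 60.6
```

```bash
python3 -m creep '[{"dx":0,"dy":0.03,"dz":0.13,"rx":0,"ry":0,"rz":0,"grip":1},{"dx":0.1,"dy":0.17,"dz":0.17,"rx":0,"ry":0,"rz":0,"grip":1},{"dx":0.17,"dy":0.3,"dz":0.17,"rx":0,"ry":0,"rz":0,"grip":1},{"dx":0.23,"dy":0.43,"dz":0.17,"rx":0,"ry":0,"rz":0,"grip":1},{"dx":0.23,"dy":0.535,"dz":0.17,"rx":0,"ry":0,"rz":0,"grip":1}]'
python3 -m creep '[{"dx":0,"dy":0,"dz":0,"rx":0,"ry":0,"rz":0,"grip":1},{"dx":0,"dy":0,"dz":-0.07,"rx":0,"ry":0,"rz":0,"grip":1},{"dx":0,"dy":0,"dz":-0.14,"rx":0,"ry":0,"rz":0,"grip":1},{"dx":0,"dy":0,"dz":-0.19,"rx":0,"ry":0,"rz":0,"grip":1},{"dx":0,"dy":0,"dz":-0.2,"rx":0,"ry":0,"rz":0,"grip":1}]'
```

```text
clock: 6.45
eef_pos: [578.3, 34.4, 95.1]
tool_rot: [3.14, 0.003, -3.14]
force: [-0.3, -0.5, -1.4]
width: 41.9
gripper_force: 60.8
clock: 7.08
eef_pos: [575.0, 29.3, 13.5]
tool_rot: [-3.141, -0.002, 3.139]
force: [0.8, 0.5, -0.9]
width: 41.3
gripper_force: 60.8
```

```bash
python3 -m creep '[{"dx":0,"dy":0,"dz":-0.007,"rx":0,"ry":0,"rz":0,"grip":1},{"dx":0,"dy":0,"dz":-0.012,"rx":0,"ry":0,"rz":0,"grip":1},{"dx":0,"dy":0,"dz":-0.016,"rx":0,"ry":0,"rz":0,"grip":1},{"dx":0,"dy":0,"dz":-0.016,"rx":0,"ry":0,"rz":0,"grip":1},{"dx":0,"dy":0,"dz":-0.016,"rx":0,"ry":0,"rz":0,"grip":1}]'
```

```text
clock: 7.7
eef_pos: [576.1, 30.7, 7.9]
tool_rot: [3.142, 0.0, 3.14]
force: [0.1, 0.5, 0.1]
width: 41.6
gripper_force: 60.8
```

```bash
python3 -m creep '[{"dx":0,"dy":0,"dz":-0.002,"rx":0,"ry":0,"rz":0,"grip":1},{"dx":0,"dy":0,"dz":-0.004,"rx":0,"ry":0,"rz":0,"grip":1},{"dx":0,"dy":0,"dz":-0.006,"rx":0,"ry":0,"rz":0,"grip":1},{"dx":0,"dy":0,"dz":-0.006,"rx":0,"ry":0,"rz":0,"grip":1},{"dx":0,"dy":0,"dz":-0.006,"rx":0,"ry":0,"rz":0,"grip":1}]'
```

```text
clock: 8.32
eef_pos: [576.0, 30.7, 5.7]
tool_rot: [3.141, 0.0, 3.14]
force: [-1.0, 0.4, 6.1]
width: 41.6
gripper_force: 61.4
```

```bash
python3 -m creep '[{"dx":0,"dy":0,"dz":0,"rx":0,"ry":0,"rz":0,"grip":-0.35},{"dx":0,"dy":0,"dz":0,"rx":0,"ry":0,"rz":0,"grip":-0.35},{"dx":0,"dy":0,"dz":0,"rx":0,"ry":0,"rz":0,"grip":-0.35},{"dx":0,"dy":0,"dz":0.04,"rx":0,"ry":0,"rz":0,"grip":-0.35},{"dx":0,"dy":0,"dz":0.15,"rx":0,"ry":0,"rz":0,"grip":-0.35}]'
python3 -m creep '[{"dx":0,"dy":-0.1,"dz":0.1,"rx":0,"ry":0,"rz":0,"grip":-0.7},{"dx":-0.05,"dy":-0.23,"dz":0.12,"rx":0,"ry":0,"rz":0,"grip":-0.7},{"dx":-0.1,"dy":-0.36,"dz":0.12,"rx":0,"ry":0,"rz":0,"grip":-0.7},{"dx":-0.13,"dy":-0.48,"dz":0.12,"rx":0,"ry":0,"rz":0,"grip":-0.7},{"dx":-0.15,"dy":-0.6,"dz":0.12,"rx":0,"ry":0,"rz":0,"grip":-0.7}]'
python3 -m creep '[{"dx":0,"dy":-0.12,"dz":0,"rx":0,"ry":0,"rz":0,"grip":-0.7},{"dx":0,"dy":-0.24,"dz":0,"rx":0,"ry":0,"rz":0,"grip":-0.7},{"dx":0,"dy":-0.24,"dz":-0.08,"rx":0,"ry":0,"rz":0,"grip":-0.7},{"dx":0,"dy":-0.24,"dz":-0.18,"rx":0,"ry":0,"rz":0,"grip":-0.7},{"dx":0,"dy":-0.24,"dz":-0.21,"rx":0,"ry":0,"rz":0,"grip":-0.7}]'
```

```text
clock: 8.95
eef_pos: [574.5, 30.5, 65.0]
tool_rot: [-3.141, -0.004, 3.14]
force: [0.4, 0.4, 0.1]
width: 57.8
gripper_force: 0.0
clock: 9.57
eef_pos: [515.5, -211.0, 114.6]
tool_rot: [-3.141, 0.001, 3.14]
force: [0.9, -0.5, 0.1]
width: 72.6
gripper_force: 0.0
clock: 10.2
eef_pos: [514.7, -304.7, 28.1]
tool_rot: [3.14, -0.003, 3.14]
force: [0.9, -0.7, 0.3]
width: 72.8
gripper_force: 0.0
```

```bash
python3 -m creep '[{"dx":0,"dy":0,"dz":-0.025,"rx":0,"ry":0,"rz":0,"grip":-0.7},{"dx":0,"dy":0,"dz":-0.045,"rx":0,"ry":0,"rz":0,"grip":-0.6},{"dx":0,"dy":0,"dz":-0.045,"rx":0,"ry":0,"rz":0,"grip":-0.4},{"dx":0,"dy":0,"dz":-0.045,"rx":0,"ry":0,"rz":0,"grip":-0.2},{"dx":0,"dy":0,"dz":-0.045,"rx":0,"ry":0,"rz":0,"grip":-0.1}]'
```

```text
clock: 10.82
eef_pos: [516.4, -305.6, 11.9]
tool_rot: [-3.141, 0.001, 3.14]
force: [-0.5, 0.2, 0.2]
width: 46.7
gripper_force: 0.0
```

```bash
python3 -m creep '[{"dx":-0.006,"dy":0,"dz":-0.006,"rx":0,"ry":0,"rz":0,"grip":-0.2},{"dx":-0.006,"dy":0,"dz":-0.012,"rx":0,"ry":0,"rz":0,"grip":-0.1},{"dx":-0.006,"dy":0,"dz":-0.012,"rx":0,"ry":0,"rz":0,"grip":0.2},{"dx":-0.006,"dy":0,"dz":-0.012,"rx":0,"ry":0,"rz":0,"grip":1},{"dx":-0.006,"dy":0,"dz":-0.012,"rx":0,"ry":0,"rz":0,"grip":1}]'
python3 -m creep '[{"dx":0,"dy":0,"dz":0,"rx":0,"ry":0,"rz":0,"grip":1},{"dx":0,"dy":0,"dz":0,"rx":0,"ry":0,"rz":0,"grip":1},{"dx":0,"dy":0,"dz":0.05,"rx":0,"ry":0,"rz":0,"grip":1},{"dx":0,"dy":0,"dz":0.15,"rx":0,"ry":0,"rz":0,"grip":1},{"dx":0,"dy":0,"dz":0.24,"rx":0,"ry":0,"rz":0,"grip":1}]'
```

```text
clock: 11.45
eef_pos: [513.7, -305.5, 6.5]
tool_rot: [-3.141, 0.0, 3.14]
force: [-0.7, -0.8, 0.3]
width: 41.9
gripper_force: 60.7
clock: 12.08
eef_pos: [513.8, -305.4, 104.8]
tool_rot: [-3.141, 0.001, 3.14]
force: [0.9, -0.5, 0.2]
width: 41.8
gripper_force: 60.7
```

```bash
python3 -m creep '[{"dx":0,"dy":0.14,"dz":0,"rx":0,"ry":0,"rz":0,"grip":1},{"dx":0,"dy":0.29,"dz":0,"rx":0,"ry":0,"rz":0,"grip":1},{"dx":0,"dy":0.44,"dz":0,"rx":0,"ry":0,"rz":0,"grip":1},{"dx":0,"dy":0.59,"dz":0,"rx":0,"ry":0,"rz":0,"grip":1},{"dx":0,"dy":0.73,"dz":0,"rx":0,"ry":0,"rz":0,"grip":1}]'
python3 -m creep '[{"dx":0,"dy":0.11,"dz":0,"rx":0,"ry":0,"rz":0,"grip":1},{"dx":0,"dy":0.11,"dz":-0.06,"rx":0,"ry":0,"rz":0,"grip":1},{"dx":0,"dy":0.11,"dz":-0.14,"rx":0,"ry":0,"rz":0,"grip":1},{"dx":0,"dy":0.11,"dz":-0.21,"rx":0,"ry":0,"rz":0,"grip":1},{"dx":0,"dy":0.11,"dz":-0.225,"rx":0,"ry":0,"rz":0,"grip":1}]'
python3 -m creep '[{"dx":0,"dy":0,"dz":-0.006,"rx":0,"ry":0,"rz":0,"grip":1},{"dx":0,"dy":0,"dz":-0.012,"rx":0,"ry":0,"rz":0,"grip":1},{"dx":0,"dy":0,"dz":-0.012,"rx":0,"ry":0,"rz":0,"grip":1},{"dx":0,"dy":0,"dz":-0.012,"rx":0,"ry":0,"rz":0,"grip":1},{"dx":0,"dy":0,"dz":-0.012,"rx":0,"ry":0,"rz":0,"grip":1}]'
```

```text
clock: 12.7
eef_pos: [513.9, -11.0, 103.8]
tool_rot: [3.141, 0.002, 3.141]
force: [0.7, -0.2, 0.2]
width: 41.2
gripper_force: 60.7
clock: 13.32
eef_pos: [512.9, 30.8, 12.1]
tool_rot: [3.141, -0.002, 3.14]
force: [0.4, 0.4, 0.5]
width: 42.0
gripper_force: 60.7
clock: 13.95
eef_pos: [513.8, 30.7, 8.0]
tool_rot: [3.142, 0.0, 3.14]
force: [0.7, 0.6, -0.3]
width: 41.5
gripper_force: 60.7
```

```bash
python3 -m creep '[{"dx":0,"dy":0,"dz":-0.002,"rx":0,"ry":0,"rz":0,"grip":1},{"dx":0,"dy":0,"dz":-0.004,"rx":0,"ry":0,"rz":0,"grip":1},{"dx":0,"dy":0,"dz":-0.006,"rx":0,"ry":0,"rz":0,"grip":1},{"dx":0,"dy":0,"dz":-0.0065,"rx":0,"ry":0,"rz":0,"grip":1},{"dx":0,"dy":0,"dz":-0.0065,"rx":0,"ry":0,"rz":0,"grip":1}]'
```

```text
clock: 14.58
eef_pos: [513.6, 30.6, 5.5]
tool_rot: [3.141, -0.0, 3.14]
force: [-1.1, 0.3, 5.3]
width: 41.1
gripper_force: 61.4
```

```bash
python3 -m creep '[{"dx":0,"dy":0,"dz":0,"rx":0,"ry":0,"rz":0,"grip":-0.35},{"dx":0,"dy":0,"dz":0,"rx":0,"ry":0,"rz":0,"grip":-0.35},{"dx":0,"dy":0,"dz":0,"rx":0,"ry":0,"rz":0,"grip":-0.35},{"dx":0,"dy":0,"dz":0.04,"rx":0,"ry":0,"rz":0,"grip":-0.35},{"dx":0,"dy":0,"dz":0.15,"rx":0,"ry":0,"rz":0,"grip":-0.35}]'
python3 -m creep '[{"dx":0.05,"dy":-0.1,"dz":0.1,"rx":0,"ry":0,"rz":0,"grip":-0.7},{"dx":0.1,"dy":-0.22,"dz":0.12,"rx":0,"ry":0,"rz":0,"grip":-0.7},{"dx":0.15,"dy":-0.34,"dz":0.12,"rx":0,"ry":0,"rz":0,"grip":-0.7},{"dx":0.22,"dy":-0.46,"dz":0.12,"rx":0,"ry":0,"rz":0,"grip":-0.7},{"dx":0.28,"dy":-0.58,"dz":0.12,"rx":0,"ry":0,"rz":0,"grip":-0.7}]'
python3 -m creep '[{"dx":0,"dy":-0.13,"dz":0,"rx":0,"ry":0,"rz":0,"grip":-0.7},{"dx":0,"dy":-0.19,"dz":0,"rx":0,"ry":0,"rz":0,"grip":-0.7},{"dx":0,"dy":-0.19,"dz":-0.05,"rx":0,"ry":0,"rz":0,"grip":-0.7},{"dx":0,"dy":-0.19,"dz":-0.13,"rx":0,"ry":0,"rz":0,"grip":-0.7},{"dx":0,"dy":-0.19,"dz":-0.2,"rx":0,"ry":0,"rz":0,"grip":-0.7}]'
```

```text
clock: 15.2
eef_pos: [512.3, 30.5, 65.0]
tool_rot: [-3.141, -0.004, 3.14]
force: [0.7, -0.1, 0.9]
width: 57.4
gripper_force: 0.0
clock: 15.82
eef_pos: [626.6, -202.9, 114.6]
tool_rot: [-3.141, 0.001, 3.14]
force: [1.6, 1.0, 0.1]
width: 72.4
gripper_force: 0.0
clock: 16.45
eef_pos: [625.4, -272.7, 31.0]
tool_rot: [3.138, -0.002, -3.14]
force: [0.2, -0.4, -0.3]
width: 72.4
gripper_force: 0.0
```

```bash
python3 -m creep '[{"dx":0,"dy":-0.012,"dz":-0.02,"rx":0,"ry":0,"rz":0,"grip":-0.7},{"dx":0,"dy":-0.012,"dz":-0.04,"rx":0,"ry":0,"rz":0,"grip":-0.6},{"dx":0,"dy":-0.012,"dz":-0.05,"rx":0,"ry":0,"rz":0,"grip":-0.4},{"dx":0,"dy":-0.012,"dz":-0.05,"rx":0,"ry":0,"rz":0,"grip":-0.2},{"dx":0,"dy":-0.012,"dz":-0.05,"rx":0,"ry":0,"rz":0,"grip":0}]'
```

```text
clock: 17.08
eef_pos: [626.0, -282.2, 13.8]
tool_rot: [-3.141, 0.001, 3.14]
force: [-0.3, -0.0, 0.1]
width: 42.9
gripper_force: 0.1
```

```bash
python3 -m creep '[{"dx":0,"dy":0.006,"dz":0,"rx":0,"ry":0,"rz":0,"grip":-0.1},{"dx":0,"dy":0.009,"dz":-0.004,"rx":0,"ry":0,"rz":0,"grip":0},{"dx":0,"dy":0.009,"dz":-0.004,"rx":0,"ry":0,"rz":0,"grip":0.2},{"dx":0,"dy":0.009,"dz":-0.004,"rx":0,"ry":0,"rz":0,"grip":1},{"dx":0,"dy":0.009,"dz":-0.004,"rx":0,"ry":0,"rz":0,"grip":1}]'
python3 -m creep '[{"dx":0,"dy":0,"dz":0,"rx":0,"ry":0,"rz":0,"grip":1},{"dx":0,"dy":0,"dz":0,"rx":0,"ry":0,"rz":0,"grip":1},{"dx":0,"dy":0,"dz":0,"rx":0,"ry":0,"rz":0,"grip":1},{"dx":0,"dy":0,"dz":0,"rx":0,"ry":0,"rz":0,"grip":1},{"dx":0,"dy":0,"dz":0,"rx":0,"ry":0,"rz":0,"grip":1}]'
```

```text
clock: 17.7
eef_pos: [625.9, -278.4, 11.8]
tool_rot: [3.141, 0.0, 3.14]
force: [0.9, 0.8, 3.7]
width: 34.9
gripper_force: 59.5
clock: 18.32
eef_pos: [625.9, -278.3, 11.8]
tool_rot: [3.141, 0.0, 3.14]
force: [0.6, 2.2, 4.3]
width: 35.4
gripper_force: 59.6
```

```bash
python3 -m creep '[{"dx":0,"dy":0,"dz":0.05,"rx":0,"ry":0,"rz":0,"grip":1},{"dx":0,"dy":0,"dz":0.15,"rx":0,"ry":0,"rz":0,"grip":1},{"dx":0,"dy":0.03,"dz":0.26,"rx":0,"ry":0,"rz":0,"grip":1},{"dx":-0.03,"dy":0.14,"dz":0.28,"rx":0,"ry":0,"rz":0,"grip":1},{"dx":-0.05,"dy":0.28,"dz":0.28,"rx":0,"ry":0,"rz":0,"grip":1}]'
python3 -m creep '[{"dx":-0.03,"dy":0.14,"dz":0,"rx":0,"ry":0,"rz":0,"grip":1},{"dx":-0.06,"dy":0.28,"dz":0,"rx":0,"ry":0,"rz":0,"grip":1},{"dx":-0.1,"dy":0.42,"dz":0,"rx":0,"ry":0,"rz":0,"grip":1},{"dx":-0.1,"dy":0.56,"dz":0,"rx":0,"ry":0,"rz":0,"grip":1},{"dx":-0.1,"dy":0.7,"dz":0,"rx":0,"ry":0,"rz":0,"grip":1}]'
python3 -m creep '[{"dx":0,"dy":0.14,"dz":0,"rx":0,"ry":0,"rz":0,"grip":1},{"dx":0,"dy":0.14,"dz":0,"rx":0,"ry":0,"rz":0,"grip":1},{"dx":0,"dy":0.14,"dz":-0.06,"rx":0,"ry":0,"rz":0,"grip":1},{"dx":0,"dy":0.14,"dz":-0.14,"rx":0,"ry":0,"rz":0,"grip":1},{"dx":0,"dy":0.14,"dz":-0.2,"rx":0,"ry":0,"rz":0,"grip":1}]'
```

```text
clock: 18.95
eef_pos: [605.7, -168.2, 125.8]
tool_rot: [-3.139, 0.003, 3.136]
force: [0.9, 1.8, -0.3]
width: 35.4
gripper_force: 59.8
clock: 19.58
eef_pos: [565.8, 114.5, 124.5]
tool_rot: [-3.141, 0.001, 3.139]
force: [1.0, 0.2, -0.8]
width: 35.2
gripper_force: 59.8
clock: 20.2
eef_pos: [565.8, 167.8, 43.1]
tool_rot: [-3.14, 0.0, 3.139]
force: [0.2, 0.4, -0.6]
width: 35.2
gripper_force: 59.9
```

```bash
python3 -m creep '[{"dx":0,"dy":0.008,"dz":-0.03,"rx":0,"ry":0,"rz":0,"grip":1},{"dx":0,"dy":0.008,"dz":-0.055,"rx":0,"ry":0,"rz":0,"grip":1},{"dx":0,"dy":0.008,"dz":-0.07,"rx":0,"ry":0,"rz":0,"grip":1},{"dx":0,"dy":0.008,"dz":-0.07,"rx":0,"ry":0,"rz":0,"grip":1},{"dx":0,"dy":0.008,"dz":-0.07,"rx":0,"ry":0,"rz":0,"grip":1}]'
```

```text
clock: 20.82
eef_pos: [566.1, 172.7, 16.1]
tool_rot: [3.141, 0.001, 3.14]
force: [0.3, -0.1, -0.2]
width: 35.4
gripper_force: 59.9
```

```bash
python3 -m creep '[{"dx":0,"dy":0,"dz":-0.006,"rx":0,"ry":0,"rz":0,"grip":1},{"dx":0,"dy":0,"dz":-0.01,"rx":0,"ry":0,"rz":0,"grip":1},{"dx":0,"dy":0,"dz":-0.0125,"rx":0,"ry":0,"rz":0,"grip":1},{"dx":0,"dy":0,"dz":-0.0125,"rx":0,"ry":0,"rz":0,"grip":1},{"dx":0,"dy":0,"dz":-0.0125,"rx":0,"ry":0,"rz":0,"grip":1}]'
```

```text
clock: 21.45
eef_pos: [565.6, 172.6, 10.7]
tool_rot: [3.142, -0.0, 3.14]
force: [-0.6, 0.3, 3.8]
width: 35.1
gripper_force: 60.3
```

```bash
python3 -m creep '[{"dx":0,"dy":0,"dz":0,"rx":0,"ry":0,"rz":0,"grip":-0.25},{"dx":0,"dy":0,"dz":0,"rx":0,"ry":0,"rz":0,"grip":-0.25},{"dx":0,"dy":0,"dz":0,"rx":0,"ry":0,"rz":0,"grip":-0.25},{"dx":0,"dy":0,"dz":0.04,"rx":0,"ry":0,"rz":0,"grip":-0.25},{"dx":0,"dy":0,"dz":0.15,"rx":0,"ry":0,"rz":0,"grip":-0.25}]'
python3 -m creep '[{"dx":0.02,"dy":-0.08,"dz":0.12,"rx":0,"ry":0,"rz":0,"grip":-0.3},{"dx":0.04,"dy":-0.22,"dz":0.14,"rx":0,"ry":0,"rz":0,"grip":-0.3},{"dx":0.06,"dy":-0.36,"dz":0.14,"rx":0,"ry":0,"rz":0,"grip":-0.3},{"dx":0.1,"dy":-0.5,"dz":0.14,"rx":0,"ry":0,"rz":0,"grip":-0.3},{"dx":0.11,"dy":-0.64,"dz":0.14,"rx":0,"ry":0,"rz":0,"grip":-0.3}]'
python3 -m creep '[{"dx":0,"dy":-0.12,"dz":0,"rx":0,"ry":0,"rz":0,"grip":-0.3},{"dx":0,"dy":-0.22,"dz":0,"rx":0,"ry":0,"rz":0,"grip":-0.3},{"dx":0,"dy":-0.22,"dz":0,"rx":0,"ry":0,"rz":0,"grip":-0.3},{"dx":0,"dy":-0.22,"dz":-0.06,"rx":0,"ry":0,"rz":0,"grip":-0.3},{"dx":0,"dy":-0.22,"dz":-0.12,"rx":0,"ry":0,"rz":0,"grip":-0.3}]'
```

```text
clock: 22.08
eef_pos: [564.2, 172.2, 70.2]
tool_rot: [-3.14, -0.004, 3.14]
force: [0.4, -0.1, -0.7]
width: 53.4
gripper_force: 0.0
clock: 22.7
eef_pos: [610.9, -85.3, 127.9]
tool_rot: [-3.141, 0.003, 3.14]
force: [0.6, -0.5, -0.2]
width: 55.5
gripper_force: 0.0
clock: 23.32
eef_pos: [610.3, -170.1, 79.2]
tool_rot: [3.141, 0.002, 3.141]
force: [0.5, -0.3, -0.6]
width: 55.5
gripper_force: 0.0
```

```bash
python3 -m creep '[{"dx":-0.002,"dy":-0.002,"dz":-0.05,"rx":0,"ry":0,"rz":0,"grip":-0.3},{"dx":-0.002,"dy":-0.002,"dz":-0.1,"rx":0,"ry":0,"rz":0,"grip":-0.3},{"dx":-0.002,"dy":-0.002,"dz":-0.107,"rx":0,"ry":0,"rz":0,"grip":0},{"dx":-0.002,"dy":-0.002,"dz":-0.107,"rx":0,"ry":0,"rz":0,"grip":0.25},{"dx":-0.002,"dy":-0.002,"dz":-0.107,"rx":0,"ry":0,"rz":0,"grip":0.4}]'
python3 -m creep '[{"dx":0,"dy":0,"dz":0,"rx":0,"ry":0,"rz":0,"grip":0.5},{"dx":0,"dy":0,"dz":0,"rx":0,"ry":0,"rz":0,"grip":0.6},{"dx":0,"dy":0,"dz":0,"rx":0,"ry":0,"rz":0,"grip":1},{"dx":0,"dy":0,"dz":0,"rx":0,"ry":0,"rz":0,"grip":1},{"dx":0,"dy":0,"dz":0,"rx":0,"ry":0,"rz":0,"grip":1}]'
```

```text
clock: 23.95
eef_pos: [609.5, -172.4, 36.5]
tool_rot: [-3.141, 0.001, 3.14]
force: [0.1, 0.3, -1.0]
width: 25.2
gripper_force: 0.0
clock: 24.58
eef_pos: [609.2, -172.3, 36.2]
tool_rot: [-3.141, 0.001, 3.14]
force: [0.2, 0.5, 6.1]
width: 14.2
gripper_force: 58.5
```

```bash
python3 -m creep '[{"dx":0,"dy":0,"dz":0.05,"rx":0,"ry":0,"rz":0,"grip":1},{"dx":0,"dy":0,"dz":0.16,"rx":0,"ry":0,"rz":0,"grip":1},{"dx":-0.02,"dy":0.07,"dz":0.22,"rx":0,"ry":0,"rz":0,"grip":1},{"dx":-0.04,"dy":0.2,"dz":0.22,"rx":0,"ry":0,"rz":0,"grip":1},{"dx":-0.06,"dy":0.34,"dz":0.22,"rx":0,"ry":0,"rz":0,"grip":1}]'
python3 -m creep '[{"dx":-0.03,"dy":0.14,"dz":0,"rx":0,"ry":0,"rz":0,"grip":1},{"dx":-0.06,"dy":0.28,"dz":0,"rx":0,"ry":0,"rz":0,"grip":1},{"dx":-0.09,"dy":0.42,"dz":0,"rx":0,"ry":0,"rz":0,"grip":1},{"dx":-0.12,"dy":0.56,"dz":0,"rx":0,"ry":0,"rz":0,"grip":1},{"dx":-0.14,"dy":0.7,"dz":0,"rx":0,"ry":0,"rz":0,"grip":1}]'
python3 -m creep '[{"dx":0,"dy":0.12,"dz":0,"rx":0,"ry":0,"rz":0,"grip":1},{"dx":0,"dy":0.18,"dz":0,"rx":0,"ry":0,"rz":0,"grip":1},{"dx":0,"dy":0.18,"dz":-0.02,"rx":0,"ry":0,"rz":0,"grip":1},{"dx":0,"dy":0.18,"dz":-0.07,"rx":0,"ry":0,"rz":0,"grip":1},{"dx":0,"dy":0.18,"dz":-0.13,"rx":0,"ry":0,"rz":0,"grip":1}]'
```

```text
clock: 25.2
eef_pos: [585.0, -35.5, 125.2]
tool_rot: [-3.142, 0.002, 3.138]
force: [0.4, 0.9, -1.1]
width: 14.5
gripper_force: 58.5
clock: 25.82
eef_pos: [528.2, 245.7, 124.7]
tool_rot: [3.141, 0.0, 3.14]
force: [0.6, 0.8, -0.5]
width: 14.2
gripper_force: 58.5
clock: 26.45
eef_pos: [529.9, 312.1, 71.4]
tool_rot: [-3.14, 0.001, 3.136]
force: [-0.2, -0.0, 0.2]
width: 14.2
gripper_force: 58.5
```

```bash
python3 -m creep '[{"dx":0,"dy":0.006,"dz":-0.04,"rx":0,"ry":0,"rz":0,"grip":1},{"dx":0,"dy":0.006,"dz":-0.065,"rx":0,"ry":0,"rz":0,"grip":1},{"dx":0,"dy":0.006,"dz":-0.08,"rx":0,"ry":0,"rz":0,"grip":1},{"dx":0,"dy":0.006,"dz":-0.08,"rx":0,"ry":0,"rz":0,"grip":1},{"dx":0,"dy":0.006,"dz":-0.08,"rx":0,"ry":0,"rz":0,"grip":1}]'
```

```text
clock: 27.08
eef_pos: [529.2, 318.5, 40.3]
tool_rot: [3.141, 0.001, 3.14]
force: [-0.2, 1.1, -1.0]
width: 14.1
gripper_force: 58.5
```

```bash
python3 -m creep '[{"dx":0,"dy":0,"dz":-0.005,"rx":0,"ry":0,"rz":0,"grip":1},{"dx":0,"dy":0,"dz":-0.009,"rx":0,"ry":0,"rz":0,"grip":1},{"dx":0,"dy":0,"dz":-0.0115,"rx":0,"ry":0,"rz":0,"grip":1},{"dx":0,"dy":0,"dz":-0.012,"rx":0,"ry":0,"rz":0,"grip":1},{"dx":0,"dy":0,"dz":-0.012,"rx":0,"ry":0,"rz":0,"grip":1}]'
```

```text
clock: 27.7
eef_pos: [528.8, 318.3, 35.2]
tool_rot: [3.141, -0.0, 3.14]
force: [-1.3, 0.8, 4.5]
width: 13.9
gripper_force: 58.8
```

```bash
python3 -m creep '[{"dx":0,"dy":0,"dz":0,"rx":0,"ry":0,"rz":0,"grip":-0.2},{"dx":0,"dy":0,"dz":0,"rx":0,"ry":0,"rz":0,"grip":-0.2},{"dx":0,"dy":0,"dz":0,"rx":0,"ry":0,"rz":0,"grip":-0.2},{"dx":0,"dy":0,"dz":0.08,"rx":0,"ry":0,"rz":0,"grip":-0.2},{"dx":0,"dy":0,"dz":0.23,"rx":0,"ry":0,"rz":0,"grip":-0.2}]'
python3 -m creep '[{"dx":0.02,"dy":-0.14,"dz":0,"rx":0,"ry":0,"rz":0,"grip":-0.3},{"dx":0.04,"dy":-0.28,"dz":0,"rx":0,"ry":0,"rz":0,"grip":-0.3},{"dx":0.06,"dy":-0.42,"dz":0,"rx":0,"ry":0,"rz":0,"grip":-0.3},{"dx":0.06,"dy":-0.56,"dz":0,"rx":0,"ry":0,"rz":0,"grip":-0.3},{"dx":0.06,"dy":-0.7,"dz":0,"rx":0,"ry":0,"rz":0,"grip":-0.3}]'
python3 -m creep '[{"dx":0,"dy":-0.14,"dz":0,"rx":0,"ry":0,"rz":0,"grip":-0.3},{"dx":0,"dy":-0.28,"dz":0,"rx":0,"ry":0,"rz":0,"grip":-0.3},{"dx":0,"dy":-0.42,"dz":0,"rx":0,"ry":0,"rz":0,"grip":-0.3},{"dx":0,"dy":-0.56,"dz":0,"rx":0,"ry":0,"rz":0,"grip":-0.3},{"dx":0,"dy":-0.68,"dz":0,"rx":0,"ry":0,"rz":0,"grip":-0.3}]'
python3 -m creep '[{"dx":0,"dy":0,"dz":0,"rx":0,"ry":0,"rz":0,"grip":-0.3},{"dx":0,"dy":0,"dz":-0.05,"rx":0,"ry":0,"rz":0,"grip":-0.3},{"dx":0,"dy":0,"dz":-0.11,"rx":0,"ry":0,"rz":0,"grip":-0.3},{"dx":0,"dy":0,"dz":-0.12,"rx":0,"ry":0,"rz":0,"grip":-0.3},{"dx":0,"dy":0,"dz":-0.12,"rx":0,"ry":0,"rz":0,"grip":-0.3}]'
```

```text
clock: 28.32
eef_pos: [527.1, 317.4, 125.6]
tool_rot: [-3.139, -0.005, 3.14]
force: [1.3, 0.5, 0.1]
width: 51.1
gripper_force: 0.0
clock: 28.95
eef_pos: [552.9, 36.4, 127.0]
tool_rot: [-3.141, 0.0, 3.14]
force: [0.3, 0.1, -0.1]
width: 55.7
gripper_force: 0.0
clock: 29.58
eef_pos: [552.5, -236.4, 126.9]
tool_rot: [-3.141, 0.0, 3.139]
force: [0.4, -0.1, -0.3]
width: 55.9
gripper_force: 0.0
clock: 30.2
eef_pos: [553.0, -233.2, 79.1]
tool_rot: [3.141, -0.0, 3.141]
force: [-0.9, 0.3, 0.1]
width: 55.6
gripper_force: 0.0
```

```bash
python3 -m creep '[{"dx":0.002,"dy":0,"dz":-0.05,"rx":0,"ry":0,"rz":0,"grip":-0.3},{"dx":0.002,"dy":0,"dz":-0.1,"rx":0,"ry":0,"rz":0,"grip":-0.3},{"dx":0.002,"dy":0,"dz":-0.107,"rx":0,"ry":0,"rz":0,"grip":0},{"dx":0.002,"dy":0,"dz":-0.107,"rx":0,"ry":0,"rz":0,"grip":0.25},{"dx":0.002,"dy":0,"dz":-0.107,"rx":0,"ry":0,"rz":0,"grip":0.4}]'
python3 -m creep '[{"dx":0,"dy":0,"dz":0,"rx":0,"ry":0,"rz":0,"grip":0.5},{"dx":0,"dy":0,"dz":0,"rx":0,"ry":0,"rz":0,"grip":0.6},{"dx":0,"dy":0,"dz":0,"rx":0,"ry":0,"rz":0,"grip":1},{"dx":0,"dy":0,"dz":0,"rx":0,"ry":0,"rz":0,"grip":1},{"dx":0,"dy":0,"dz":0,"rx":0,"ry":0,"rz":0,"grip":1}]'
```

```text
clock: 30.82
eef_pos: [554.0, -234.0, 36.5]
tool_rot: [-3.141, 0.001, 3.14]
force: [-0.0, -0.4, 0.7]
width: 25.4
gripper_force: 0.0
clock: 31.45
eef_pos: [554.0, -233.9, 36.5]
tool_rot: [-3.141, 0.001, 3.14]
force: [-0.0, -0.2, 4.2]
width: 14.4
gripper_force: 58.5
```

```bash
python3 -m creep '[{"dx":0,"dy":0,"dz":0.05,"rx":0,"ry":0,"rz":0,"grip":1},{"dx":0,"dy":0,"dz":0.16,"rx":0,"ry":0,"rz":0,"grip":1},{"dx":-0.02,"dy":0.07,"dz":0.24,"rx":0,"ry":0,"rz":0,"grip":1},{"dx":-0.04,"dy":0.2,"dz":0.24,"rx":0,"ry":0,"rz":0,"grip":1},{"dx":-0.06,"dy":0.34,"dz":0.24,"rx":0,"ry":0,"rz":0,"grip":1}]'
python3 -m creep '[{"dx":-0.03,"dy":0.14,"dz":0,"rx":0,"ry":0,"rz":0,"grip":1},{"dx":-0.07,"dy":0.28,"dz":0,"rx":0,"ry":0,"rz":0,"grip":1},{"dx":-0.1,"dy":0.42,"dz":0,"rx":0,"ry":0,"rz":0,"grip":1},{"dx":-0.13,"dy":0.56,"dz":0,"rx":0,"ry":0,"rz":0,"grip":1},{"dx":-0.15,"dy":0.7,"dz":0,"rx":0,"ry":0,"rz":0,"grip":1}]'
python3 -m creep '[{"dx":0,"dy":0.14,"dz":0,"rx":0,"ry":0,"rz":0,"grip":1},{"dx":0,"dy":0.27,"dz":0,"rx":0,"ry":0,"rz":0,"grip":1},{"dx":0,"dy":0.32,"dz":0,"rx":0,"ry":0,"rz":0,"grip":1},{"dx":0,"dy":0.32,"dz":-0.05,"rx":0,"ry":0,"rz":0,"grip":1},{"dx":0,"dy":0.32,"dz":-0.12,"rx":0,"ry":0,"rz":0,"grip":1}]'
```

```text
clock: 32.08
eef_pos: [529.8, -97.0, 133.8]
tool_rot: [-3.141, 0.002, 3.138]
force: [0.7, 1.8, -0.6]
width: 14.3
gripper_force: 58.5
clock: 32.7
eef_pos: [469.1, 184.1, 133.1]
tool_rot: [3.141, 0.001, 3.14]
force: [0.4, 0.7, 0.4]
width: 14.2
gripper_force: 58.5
clock: 33.33
eef_pos: [470.4, 310.1, 84.9]
tool_rot: [3.141, 0.002, 3.14]
force: [0.3, -0.1, -0.6]
width: 14.4
gripper_force: 58.5
```

```bash
python3 -m creep '[{"dx":0,"dy":0,"dz":-0.05,"rx":0,"ry":0,"rz":0,"grip":1},{"dx":0,"dy":0,"dz":-0.09,"rx":0,"ry":0,"rz":0,"grip":1},{"dx":0,"dy":0,"dz":-0.112,"rx":0,"ry":0,"rz":0,"grip":1},{"dx":0,"dy":0,"dz":-0.112,"rx":0,"ry":0,"rz":0,"grip":1},{"dx":0,"dy":0,"dz":-0.112,"rx":0,"ry":0,"rz":0,"grip":1}]'
```

```text
clock: 33.95
eef_pos: [470.1, 310.4, 39.9]
tool_rot: [3.141, 0.001, 3.14]
force: [1.4, -0.2, -0.7]
width: 14.3
gripper_force: 58.5
```

```bash
python3 -m creep '[{"dx":0,"dy":0,"dz":-0.005,"rx":0,"ry":0,"rz":0,"grip":1},{"dx":0,"dy":0,"dz":-0.008,"rx":0,"ry":0,"rz":0,"grip":1},{"dx":0,"dy":0,"dz":-0.0105,"rx":0,"ry":0,"rz":0,"grip":1},{"dx":0,"dy":0,"dz":-0.011,"rx":0,"ry":0,"rz":0,"grip":1},{"dx":0,"dy":0,"dz":-0.011,"rx":0,"ry":0,"rz":0,"grip":1}]'
```

```text
clock: 34.58
eef_pos: [469.8, 310.3, 35.5]
tool_rot: [3.141, 0.0, 3.14]
force: [-1.0, -0.3, 5.5]
width: 14.2
gripper_force: 59.0
```

Contact felt, so I'm releasing, retreating up and back, and checking the result.

```bash
python3 -m creep '[{"dx":0,"dy":0,"dz":0,"rx":0,"ry":0,"rz":0,"grip":-0.2},{"dx":0,"dy":0,"dz":0,"rx":0,"ry":0,"rz":0,"grip":-0.2},{"dx":0,"dy":0,"dz":0,"rx":0,"ry":0,"rz":0,"grip":-0.2},{"dx":0,"dy":0,"dz":0.08,"rx":0,"ry":0,"rz":0,"grip":-0.2},{"dx":0,"dy":0,"dz":0.23,"rx":0,"ry":0,"rz":0,"grip":-0.2}]'
python3 -m creep '[{"dx":0,"dy":-0.1,"dz":0.15,"rx":0,"ry":0,"rz":0,"grip":-0.3},{"dx":0,"dy":-0.2,"dz":0.3,"rx":0,"ry":0,"rz":0,"grip":-0.3},{"dx":0,"dy":-0.3,"dz":0.45,"rx":0,"ry":0,"rz":0,"grip":-0.3},{"dx":0,"dy":-0.36,"dz":0.55,"rx":0,"ry":0,"rz":0,"grip":-0.3},{"dx":0,"dy":-0.36,"dz":0.55,"rx":0,"ry":0,"rz":0,"grip":-0.3}]'
python3 - <<'E'
from h import *
t=get_image("top")[:,:,::-1][140:300,110:440];s=get_image("scene")[:,:,::-1][100:350,50:450];
w=get_image("wrist")[:,:,::-1][:300]
t=cv2.resize(t,(800,388));cv2.imwrite("pics/f1.png",t)
cv2.imwrite("pics/f2.png",cv2.resize(s,(800,500)))
E
```

```text
clock: 35.2
eef_pos: [468.1, 309.3, 125.9]
tool_rot: [-3.138, -0.004, 3.14]
force: [0.6, 0.2, -0.2]
width: 51.1
gripper_force: 0.0
clock: 35.83
eef_pos: [471.5, 163.8, 350.6]
tool_rot: [3.139, 0.006, 3.136]
force: [0.6, -0.1, 0.0]
width: 55.7
gripper_force: 0.0
```

View pics/f1.png

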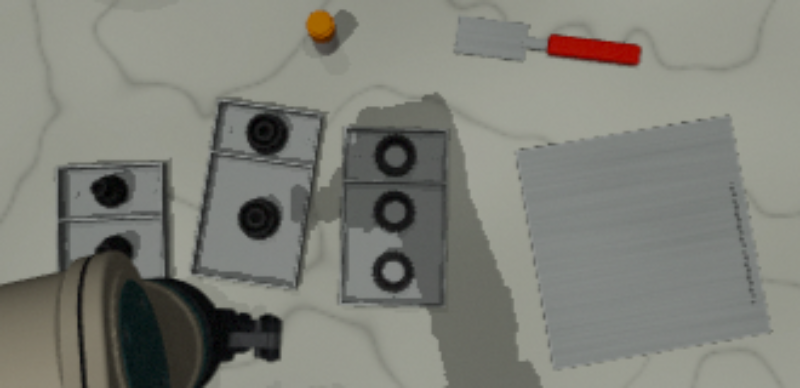

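View pics/f2.png

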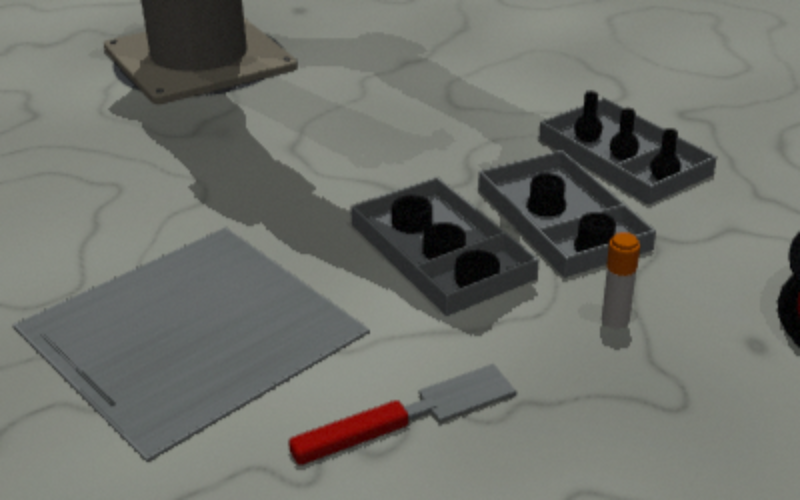

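The plate is empty. Both nuts (393,211 and 393,270), the socket (258,218) and both studs stand upright in the correct bays, and the scraper and glue stick haven't moved.

```bash
python3 -c "from cell import ctrl;print(ctrl.finish_job())"
```

```text
the job is handed in; nothing more can be done
None
```

All five parts stand upright in the bays matching their samples, each lowered to contact before release, the scraper and glue stick are untouched, and I handed the job in at about 36 s.

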